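Start the last screw of the tamping stand

TASK

The tamping stand is to be screwed to the wooden counter: three of its four square-head screws are already started, the fourth still stands about one turn prouder in its pilot hole. Put the box key over that screw, lean on it firmly (but do not force it) before you turn and all the while you turn it clockwise, so that its thread bites instead of spinning idle and reaming out the hole, and stop when its head is level with the other three. Then stand the key upright on the bare counter again, clear of the stand, and leave everything else where it is.

Things in the scene. Friction and masses are not known exactly. Their poses are not given: they have to be found in the camera images.
- stand: Tamping stand, fixed: dark steel base plate 154 x 134 x 5 mm flat on the counter; origin at the centre of its underside, x along the 154 mm side, z up. On it a steel collar 76 mm across and 18 mm high, and a forked handle rest 30 mm high at the middle of its -x edge. The four screws stand at its corners, at x = +-60, y = +-50 mm.
- screw: The screw to start, at any of the four corners: square head 16 mm across flats, 14 mm high, on a round flange 25 mm across, 2.5 mm thick; upright, it only turns and sinks. Origin: centre of the head's top; x, y square to its sides, z up. Head top at first 31.3 to 33.7 mm over the counter (3.8 to 6.2 mm above the others'); level with them at 27.5 mm. Loads on it over 38 N split the wood.
- screw_b: One of the three screws already started, same make; fixed. Origin at the centre of its head's top, 27.5 mm over the counter.
- screw_c: Another started screw, as screw_b.
- screw_d: Another started screw, as screw_b.
- screw_cut (a joint): How far the thread has cut in since the start, m: 5 mm a turn, clockwise seen from above. It bites only while turned under a push of about 12 N or more along its axis (17 to 22 N is sure); turning takes about 0.16 N m. Pushing without turning does not sink it. It is stiff: screw and gripped key yield about 1 mm per 10 to 20 N, so a push set by position alone is unreliable.
- screw_idle (a joint): How far the screw has spun in its hole without biting, rad (0 at the start, clockwise positive), as it does when turned with too little push. Beyond about a third of a turn (2 rad) the hole is reamed out and the job spoilt.
- key: Box key, loose, 92 mm high, 0.2 to 0.35 kg, standing upright on its socket. Origin: centre of the socket's mouth (its underside), z up along the key. Steel sleeve 39 mm across, 24 mm high; in its lower end a square socket 18.5 mm wide, 13 mm deep, its mouth flared to 23.5 mm over the lowest 5 mm, sides square to x and y. Seated, the socket's floor rests on the head's top: origin 13 mm below it.
- key_grip (a point): Middle of the key's wooden handle, 69 mm above the socket's mouth, axes as the key's. The handle is 46 mm along x, 26 mm thick along y with flat sides (grip it across y), and 46 mm high.
- tamper: Tamper, 58 mm across, 84 mm high, loose bystander; origin at the centre of its underside.
- portafilter: Spare portafilter, about 200 mm long, loose bystander lying on the counter.
- bell: Counter bell, 69 mm across, 59 mm high, loose bystander.
- cinnamon_shaker: Shaker, 44 mm across, 90 mm high, loose bystander.
- milk_jug: Steel milk jug, 96 mm high, loose bystander.
There are look-alikes about, which are no part of the job. Leave any blue, purple or yellow look-alike of the key alone.

How it is judged:
By the outcome, as a careful person would: the job done as asked, in the order asked, and still so for the second after the job is handed in, with the robot touching nothing.
It also fails if it takes over 72 s, if anything falls off the work surface, if the arm or the gripper's body presses on something with over 40 N, if the wrist force passes 120 N, or if a joint passes its speed limit or range.

ROBOT

A 6-joint arm with a two-finger parallel gripper is mounted at the origin on a cart in front of the work surface, level with it; the furniture and walls round the work are solid. World frame = base frame: x ahead of the robot, y to its left, z up, the work surface at z = 0. Lengths are in mm, angles in degrees, forces in N, time in s.
With the tool pointing down it reaches from about 350 to 800 mm from the base axis. Payload 7.3 kg.
Tool frame: the origin (TCP) lies at the very end of the fingers, on their centre line; the grasp point (between the pads) lies 19 mm behind it; z points along the fingers, y is the line along which they close (so a half turn about z gives the same grasp; the last joint's range is limited). The gripper opens to 85 mm and grips with 20 to 120 N. Pads are 22 mm wide; open, the fingers measure 114 mm over their backs; the gripper's body (76 mm by 85 mm) begins 54 mm behind the grasp point. The pads swing forward as they close: fully open they stand 13 mm farther back than shut.
Start: joints at [56.093, 19.595, 87.324, -0, 73.075, -8.365], TCP at [226.358, 473.716, 231.322] pointing down, gripper open.
Joint ranges: [-145.02, 145.02], [-44.19, 115.74], [2.07, 154.8], [-57.11, 237.11], [16.16, 152.29], [-177.93, 177.93]. Speed limits (degrees/s): [147.25, 147.25, 180, 180, 180, 180].

INTERFACE

Orientations are given as [roll, pitch, yaw] about the fixed x, y, z axes, in that order (R = Rz(yaw) Ry(pitch) Rx(roll)).
In Python, from workcell import manip gives the robot as it stands.
- The arm moves only by the shell command python3 -m pendant FILE, which reads ROWS from the file FILE. ROWS is a JSON list of rows, 1 to 10 of them, each of 5 numbers: the finger opening in mm, then dx, dy, dz in fractions of the full range, 1 being 600 mm, then a turn about the tool's z in parts of the range, where 1.0 means pi rad; each row shifts and turns the commanded pose from where the row before left it, along the tool's axes as they then stand; what a row does not reach is not made up. A row lasts 1/12 s, in which the tool goes at most 41.7 mm and 7.16 degrees, less where a joint would pass 70% of its speed; a pose out of reach is approached as far as the arm can. The fingers move at their own pace and stop on an object; the grip force is fixed at half the most. Time passes only in rows, so rows that do not move let the fingers close. It prints the time, the measured TCP pose, the force, the opening and the grip force at its end. A shift or turn number past 1, either way, is cut back to 1. Input that does not fit is refused with a message, and nothing moves.
- manip.get_obs(): the state, without advancing time (a new reading comes with each control period).
- manip.grab_frame(name): name is "side" or "top" or "wrist"; returns the picture (400x640x3 uint8, blue, green, red); there is no depth.
- manip.get_calibration(name): a dict with "fx", "fy", "cx", "cy" (pixels), "origin" and "rotation" of the camera in the world; the wrist camera has in their place "tool_from_camera" (4x4, takes a point from camera to tool coordinates, whose origin is the TCP and whose axes are the flange's). Camera axes: x right, y up, looking along -z (the intrinsics and any distortion apply to the point x, -y, -z); pixel columns grow to the right and rows downward; lengths in mm; the calibration is good to about 2 mm. A picture is of the moment at which its call begins: read the wrist's pose just before it. get_calibration takes no time and is no camera call.
- manip.hand_in(): hands the job in; it is judged then, once.
The state is a dict: "t": time; "qpos": joint angles; "joint_vel": joint speeds; "joint_efforts": joint torques, N m; "position": TCP position; "tcp_rot": TCP orientation; "ft_force": force on the tool from outside, world axes, zero at the start; "ft_torque": the same for the moment, N m; "grip_width": finger opening in mm; "finger_force": force on a finger pad.
Only numpy, scipy, OpenCV 4.12 (cv2) and the standard library are available. Lean on these libraries where they do the work, as an engineer would, in place of code of your own. Each camera call takes 0.05 s, during which the arm holds its last target. There are 200 camera calls.

## Working session

There is one attempt and no reset: what is moved stays moved. The work goes in short steps, Python scripts to look and compute and a shell command to move; the robot and the scene stay as the last step left them, time stands still between calls to the robot, and variables do not carry over. Pictures are saved under pics/ and viewed, at most 10 in all, crops included, and the job is handed in when it is done.

```bash
mkdir -p pics; ls
python3 - <<'E'
from workcell import manip
import cv2
o=manip.get_obs();print(o)
for n in("side","top","wrist"):
    c=manip.get_calibration(n);print(n,c)
    cv2.imwrite(f"pics/{n}0.png",manip.grab_frame(n))
E
```

```text
pics
{'t': 0.0, 'qpos': array([ 5.60910619e+01,  1.96346070e+01,  8.73763069e+01,  8.62138587e-04,
        7.30729145e+01, -8.36584545e+00]), 'joint_vel': array([-0.03365907,  0.01251767, -0.02256479,  0.00675019,  0.04160828,
        0.03773495]), 'joint_efforts': array([ 1.43350899e-03, -4.33683264e+01, -2.46012819e+01, -1.46735624e-04,
        7.84591626e-03,  6.55368197e-06]), 'position': array([226.13986785, 473.374681  , 230.64814207]), 'tcp_rot': array([-1.79917184e+02, -1.30121096e-02,  1.54456646e+02]), 'ft_force': array([ 0.02638058,  0.83007992, -0.33723906]), 'ft_torque': array([ 0.03972425, -0.04277855,  0.01696728]), 'finger_force': 0.0, 'grip_width': 85.36926281869854}
side {'fx': 490.5106960879487, 'fy': 490.5106960879487, 'cx': 320.9158220218369, 'cy': 195.21740119472244, 'origin': array([  -7.81238439, 1105.68507536, 1010.5222921 ]), 'rotation': array([ 5.02523701e+01, -1.46874154e-01, -1.52336836e+02])}
top {'fx': 475.2972389006605, 'fy': 475.2972389006605, 'cx': 321.9374199329449, 'cy': 201.00726778161078, 'origin': array([  54.37397551,   -5.81394942, 1265.76756548]), 'rotation': array([ 21.84994197,   0.33777284, -73.46403334])}
wrist {'fx': 276.910008291292, 'fy': 276.910008291292, 'cx': 320.90578889729187, 'cy': 199.09933915585515, 'tool_from_camera': array([[ 2.23769859e-04,  9.45668910e-01,  3.25131147e-01,
         8.42828974e+01],
       [ 9.99999954e-01, -1.45132006e-04, -2.66117300e-04,
         7.20959330e-01],
       [-2.04471922e-04,  3.25131191e-01, -9.45668899e-01,
        -1.42277422e+02],
       [ 0.00000000e+00,  0.00000000e+00,  0.00000000e+00,
         1.00000000e+00]])}
```

View pics/top0.png

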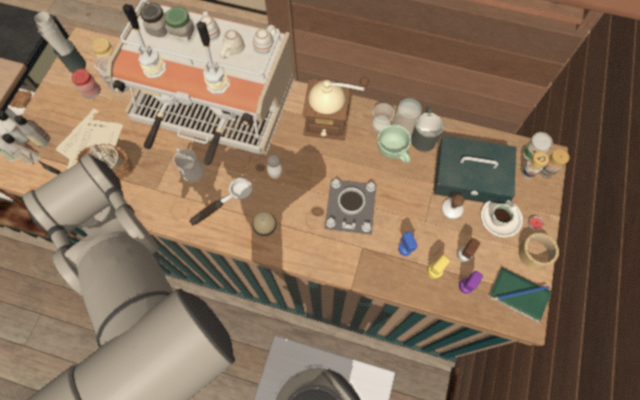

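View pics/side0.png

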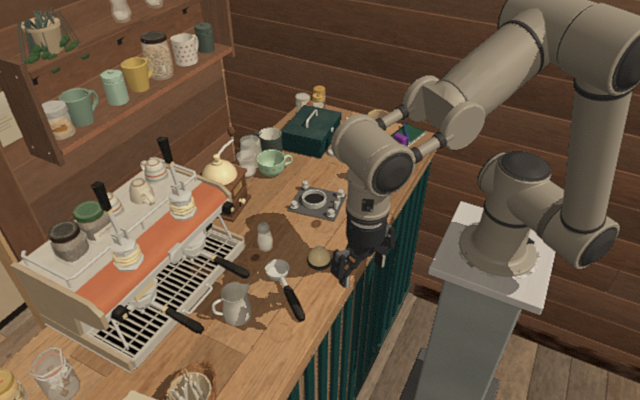

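The top view shows the stand at about (352,205). The key candidates are blue (408,243), yellow (439,266), purple (471,282) and brown wood on steel (468,250). The item at (453,205) looks like the tamper. The brown one fits the description, and I'll confirm it in a crop.

```bash
cat > h.py <<'E'
from workcell import manip
import numpy as np, cv2
from scipy.spatial.transform import Rotation as R
def cam(n,obs=None):
    c=manip.get_calibration(n)
    if n=="wrist":
        o=obs or manip.get_obs(); Rt=R.from_euler('xyz',o['tcp_rot'],degrees=True).as_matrix()
        T=c['tool_from_camera']; return c,Rt@T[:3,:3],Rt@T[:3,3]+o['position']
    return c,R.from_euler('xyz',c['rotation'],degrees=True).as_matrix(),np.array(c['origin'])
def ray(n,u,v,z,obs=None):
    c,Rm,o=cam(n,obs); d=Rm@np.array([(u-c['cx'])/c['fx'],-(v-c['cy'])/c['fy'],-1]); return o+d*(z-o[2])/d[2]
def proj(n,p,obs=None):
    c,Rm,o=cam(n,obs); q=Rm.T@(np.array(p)-o); return np.array([c['cx']-c['fx']*q[0]/q[2], c['cy']+c['fy']*q[1]/q[2]])
E
python3 - <<'E'
from h import *
print(manip.get_calibration("top").keys())
im=cv2.imread("pics/top0.png")
cv2.imwrite("pics/crop1.png",cv2.resize(im[165:305,310:500],None,fx=4.2,fy=4.2,interpolation=cv2.INTER_CUBIC))
for n,u,v,z in [("standtop",352,203,23),("key",467,256,0),("keytop",471,244,92),("blue",407,248,0),("tamper",453,210,0),("corner",333,181,5),("corner",376,188,5),("c",327,225,5),("c",370,231,5)]:print(n,ray("top",u,v,z).round())
E
```

```text
dict_keys(['fx', 'fy', 'cx', 'cy', 'origin', 'rotation'])
standtop [548.  60.  23.]
key [ 495. -281.    0.]
keytop [ 498. -265.   92.]
blue [ 471. -119.    0.]
tamper [ 618. -219.    0.]
corner [606. 132.   5.]
corner [620.   7.   5.]
c [471. 111.   5.]
c [488.  -9.   5.]
```

View pics/crop1.png

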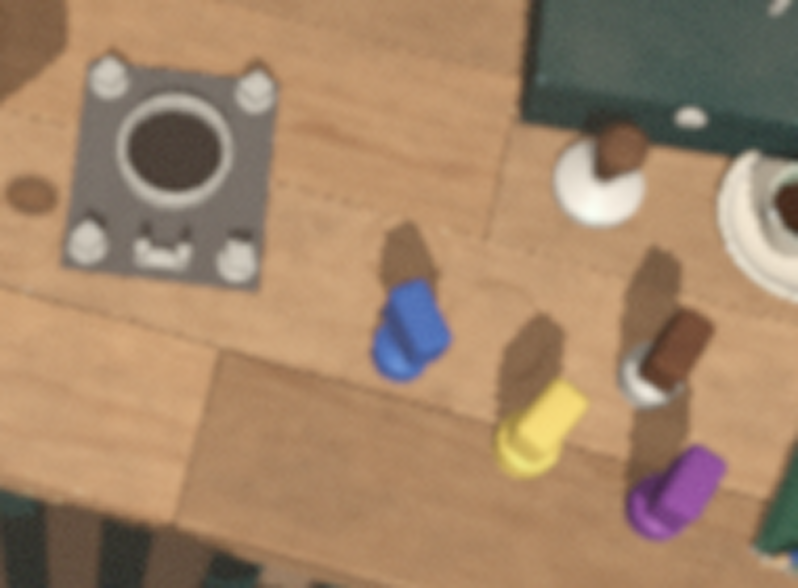

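The key is the brown-handled one: socket at about (464,255), handle top at about (471,248). The blue, yellow and purple ones are the look-alikes to leave alone. The screws on the stand need a closer look, so I'm moving over the stand.

The rows are not in the units I measure in: shifts go in shares of 600 mm and turns go in shares of pi rad. I convert before sending: -31 mm / 600 = -0.0517, -14 mm / 600 = -0.0233.

```bash
echo '[[85, -0.0517, -0.0233, 0, 0], [85, -0.0517, -0.0233, 0, 0], [85, -0.0517, -0.0233, 0, 0], [85, -0.0517, -0.0233, 0, 0], [85, -0.0517, -0.0233, 0, 0], [85, -0.0517, -0.0233, 0, 0], [85, -0.0517, -0.0233, 0, 0], [85, -0.0517, -0.0233, 0, 0], [85, -0.0517, -0.0233, 0, 0], [85, -0.0517, -0.0233, 0, 0]]' > next.json && python3 -m pendant next.json; echo '[[85, -0.0517, -0.0233, 0, 0.0389], [85, -0.0517, -0.0233, 0, 0.0389], [85, -0.0517, -0.0233, 0, 0.0389], [85, -0.0517, -0.0233, 0, 0.0389], [85, 0, 0, 0, 0.0389], [85, 0, 0, 0, 0.0389], [85, 0, 0, 0, 0.0389], [85, 0, 0, 0, 0], [85, 0, 0, 0, 0]]' > next.json && python3 -m pendant next.json
python3 - <<'E'
from h import *
o=manip.get_obs();im=manip.grab_frame("wrist");cv2.imwrite("pics/w1.png",im)
print(o['position'],o['tcp_rot'])
E
```

```text
t: 0.98
position: [446.4, 212.2, 231.2]
tcp_rot: [-180.0, -0.0, 154.5]
ft_force: [0.2, 1.8, 0.0]
grip_width: 84.8
finger_force: 0.0
t: 1.73
position: [512.3, 96.5, 231.1]
tcp_rot: [-180.0, -0.0, 105.7]
ft_force: [0.5, -0.2, -0.5]
grip_width: 85.1
finger_force: 0.0
[512.2635413   96.5273364  231.09554571] [-1.79975451e+02 -9.29948911e-03  1.05660162e+02]
```

View pics/w1.png

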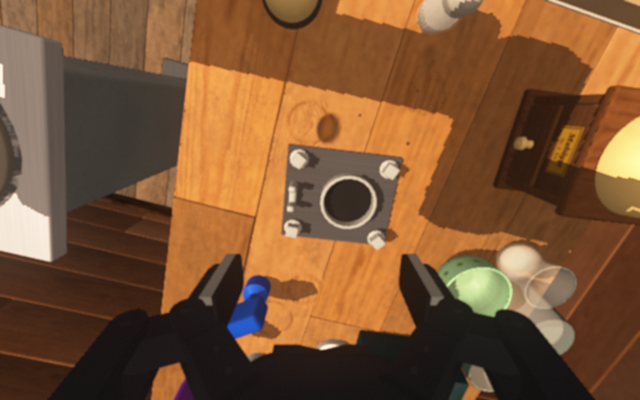

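The wrist view shows the stand with plate corners at about (290,144), (402,153), (392,245) and (282,234). The forked rest is on the left at (297,195), and the head tops are at (298,157), (390,169), (292,228) and (376,239). I'll fit the pose, then take a lower view to find the proud screw by parallax.

```bash
cat >> h.py <<'E'
from scipy.optimize import least_squares
def fit(n,local,px,x0,obs=None):
    "local: Nx3 pts, px: Nx2; returns x,y,yaw(deg)"
    L=np.array(local,float);P=np.array(px,float)
    def f(q):
        c,s=np.cos(np.radians(q[2])),np.sin(np.radians(q[2]))
        W=[(q[0]+c*a-s*b,q[1]+s*a+c*b,z) for a,b,z in L]
        return (np.array([proj(n,w,obs) for w in W])-P).ravel()
    r=least_squares(f,x0,x_scale=[10,10,1]);return r.x,r.fun.reshape(-1,2)
E
python3 - <<'E'
from h import *
o=manip.get_obs()
print([ray("wrist",u,v,5,o).round(1) for u,v in [(290,144),(402,153),(392,245),(282,234)]])
# left = -x ; up(tool +x, world ~+y) = +y
L=[(-77,67,5),(77,67,5),(77,-67,5),(-77,-67,5)]
x,r=fit("wrist",L,[(290,144),(402,153),(392,245),(282,234)],[548,60,-9],o);print(x.round(1),r.round(1))
E
```

```text
[array([463.8, 119.2,   5. ]), array([610., 148.,   5.]), array([645.4,  15.4,   5. ]), array([483.3, -11.4,   5. ])]
[550.4  67.9  11. ] [[-1.3 -0.2]
 [ 2.4  0.4]
 [-3.9 -1.9]
 [ 2.6  1.4]]
```

In the tool's units: 30 mm / 600 = 0.05, -20 mm / 600 = -0.0333.

```bash
echo '[[85, -0.0333, 0.0117, 0.05, 0], [85, -0.0333, 0.0117, 0.05, 0], [85, -0.0333, 0.0117, 0.05, 0], [85, -0.0333, 0.0117, 0.05, 0], [85, 0, 0, 0, 0], [85, 0, 0, 0, 0]]' > next.json && python3 -m pendant next.json
python3 - <<'E'
from h import *
o=manip.get_obs();im=manip.grab_frame("wrist");cv2.imwrite("pics/w2.png",im)
print(o['position'],o['tcp_rot'])
for z in (27.5,32.5):
  c,s=np.cos(np.radians(11)),np.sin(np.radians(11))
  print([proj("wrist",(550.4+c*a-s*b,67.9+s*a+c*b,z),o).round(1) for a,b in((-60,50),(60,50),(60,-50),(-60,-50))])
cv2.imwrite("pics/w2c.png",cv2.resize(im[40:240,200:460],None,fx=3,fy=3,interpolation=cv2.INTER_CUBIC))
E
```

```text
t: 2.28
position: [559.8, 26.6, 109.6]
tcp_rot: [-179.8, -0.1, 105.5]
ft_force: [0.1, -0.1, 0.0]
grip_width: 84.6
finger_force: 0.0
[559.84327235  26.60141738 109.58325382] [-1.79781250e+02 -9.66179055e-02  1.05514027e+02]
[array([249.5,  87. ]), array([407.2, 100.3]), array([386.8, 220.7]), array([250. , 210.4])]
[array([247.8,  86.6]), array([409.1, 100.2]), array([388.1, 223. ]), array([248.5, 212.6])]
```

View pics/w2c.png

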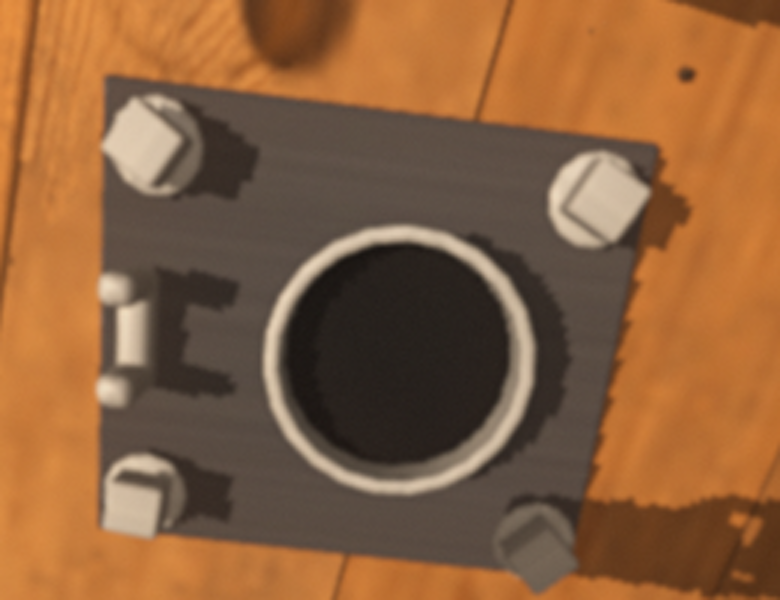

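Heads in the crop: top-left (146,143), top-right (606,200), bottom-left (134,504), bottom-right (538,554). I'll fit the pose jointly with each screw's height.

```bash
cat > f.py <<'E'
from h import *
def run(o,PL,HD,x0=(550,65,11)):
    PLl=[(-77,67,5),(77,67,5),(77,-67,5),(-77,-67,5)]; Hl=[(-60,50),(60,50),(60,-50),(-60,-50)]
    C0=cam("wrist",o)
    def pr(p):
        c,Rm,oo=C0; q=Rm.T@(np.array(p)-oo); return np.array([c['cx']-c['fx']*q[0]/q[2], c['cy']+c['fy']*q[1]/q[2]])
    for tall in range(4):
        def f(q):
            c,s=np.cos(np.radians(q[2])),np.sin(np.radians(q[2]));T=lambda a,b,z:pr((q[0]+c*a-s*b,q[1]+s*a+c*b,z+q[4]))
            r=[T(*PLl[i])-p for i,p in PL.items()]+[T(*Hl[i],q[3] if i==tall else 27.5)-p for i,p in HD.items()]
            return np.array(r).ravel()
        r=least_squares(f,[*x0,32.5,0],x_scale=[10,10,1,1,1],bounds=([400,-100,-40,25,-8],[700,200,60,38,8]))
        print(tall,r.x.round(1),'rms',np.sqrt(np.mean(r.fun**2)).round(2)); 
        c,s=np.cos(np.radians(r.x[2])),np.sin(np.radians(r.x[2]));a,b=Hl[tall];print('   screw at',r.x[0]+c*a-s*b,r.x[1]+s*a+c*b, r.fun.round(1))
E
python3 - <<'E'
from f import *
o={'position':np.array([559.843,26.601,109.583]),'tcp_rot':np.array([-179.78,-.0966,105.514])}
g=lambda x,y:np.array([200+(x-1)/3,40+(y-1)/3])
run(o,{0:g(106,75),1:g(658,146),3:g(100,527)},{0:g(146,143),1:g(606,200),2:g(538,554),3:g(134,504)})
E
```

```text
0 [547.1  64.6   8.8  27.3  -3.7] rms 0.48
   screw at 480.1593393212999 104.81708174698613 [ 0.  -0.2 -0.  -0.4 -0.3 -0.6 -0.1  0.3  0.5  0.5 -0.4 -0.8  0.2  1.1]
1 [547.2  64.6   8.8  25.4  -3.5] rms 0.45
   screw at 598.866470249851 123.22483872773745 [ 0.1 -0.3  0.2 -0.4 -0.3 -0.6 -0.   0.2 -0.   0.5 -0.3 -0.7  0.2  1.1]
2 [547.   64.7   8.8  30.   -4.2] rms 0.38
   screw at 613.9945397002817 24.46299277325214 [ 0.1 -0.2 -0.3 -0.5 -0.2 -0.8 -0.1  0.2  0.2  0.4 -0.   0.   0.3  0.8]
3 [547.1  64.5   8.8  25.6  -3.4] rms 0.42
   screw at 495.4601024515037 5.924779814164765 [-0.1 -0.2  0.  -0.3 -0.4 -0.4 -0.3  0.3  0.5  0.6 -0.4 -0.6  0.6  0.5]
```

In the tool's units: -28 mm / 600 = -0.0467, -18 mm / 600 = -0.03, 7 degrees / 180 = 0.0389.

```bash
echo '[[85, -0.0467, -0.03, -0.0067, 0], [85, -0.0467, -0.03, -0.0067, 0], [85, -0.0467, -0.03, -0.0067, 0], [85, -0.0467, -0.03, -0.0067, 0], [85, 0, 0, 0, 0.0389], [85, 0, 0, 0, 0.0389], [85, 0, 0, 0, 0.0389], [85, 0, 0, 0, 0.0389], [85, 0, 0, 0, 0.0389], [85, 0, 0, 0, 0.0389]]' > next.json && python3 -m pendant next.json; echo '[[85, 0, 0, 0, 0.0389], [85, 0, 0, 0, 0.0389], [85, 0, 0, 0, 0.0389], [85, 0, 0, 0, 0.0389], [85, 0, 0, 0, 0.0389], [85, 0, 0, 0, 0.0389], [85, 0, 0, 0, 0.0389], [85, 0, 0, 0, 0], [85, 0, 0, 0, 0]]' > next.json && python3 -m pendant next.json
python3 - <<'E'
from h import *
o=manip.get_obs();im=manip.grab_frame("wrist");cv2.imwrite("pics/w3.png",im)
print(repr(o['position']),repr(o['tcp_rot']))
a=cv2.resize(im[70:290,20:220],None,fx=2.7,fy=2.7,interpolation=cv2.INTER_CUBIC)
b=im[70:290,420:640]
b=cv2.resize(b,None,fx=1.18,fy=1.18,interpolation=cv2.INTER_CUBIC)
b=np.vstack([b,np.zeros((a.shape[0]-b.shape[0],b.shape[1],3),np.uint8)])
cv2.imwrite("pics/w3c.png",np.hstack([a,b]));print(a.shape)
E
```

```text
t: 3.17
position: [522.0, -99.3, 129.8]
tcp_rot: [179.8, -0.0, 63.3]
ft_force: [-0.0, -0.3, -1.0]
grip_width: 84.8
finger_force: 0.0
t: 3.92
position: [521.8, -99.5, 129.1]
tcp_rot: [179.9, -0.2, 14.8]
ft_force: [0.4, 0.3, 0.3]
grip_width: 84.7
finger_force: 0.0
array([521.80421353, -99.49060668, 129.09480666]) array([ 1.79912028e+02, -1.54387504e-01,  1.47819614e+01])
(594, 540, 3)
```

View pics/w3c.png

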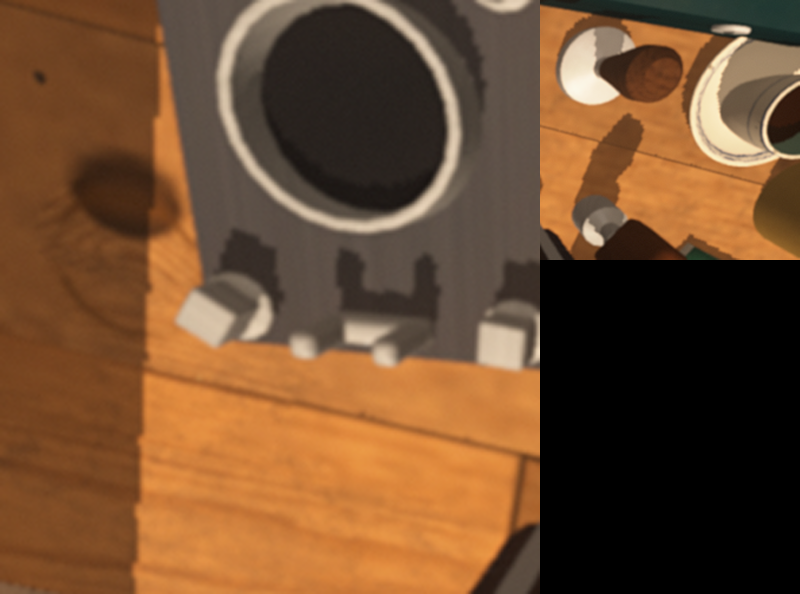

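The crop missed the far screws. I'll enlarge the stand region of the same frame.

Run:
```python
import cv2
im=cv2.imread("pics/w3.png")
cv2.imwrite("pics/w3d.png",cv2.resize(im[15:215,55:321],None,fx=3,fy=3,interpolation=cv2.INTER_CUBIC))
```

```text
(no output)
```

View pics/w3d.png

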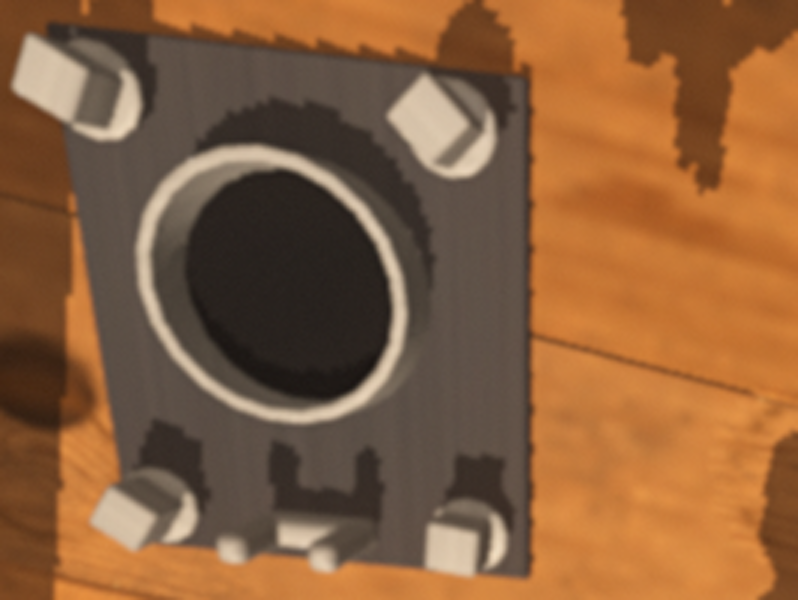

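Heads in this crop: top-left (52,77), top-right (431,119), bottom-right (452,551), bottom-left (124,517). Plate corners: (50,22), (530,75), (529,577).

Run:
```python
from f import *
o={'position':np.array([521.804,-99.4906,129.095]),'tcp_rot':np.array([179.912,-.154,14.782])}
g=lambda x,y:np.array([55+(x-1)/3,15+(y-1)/3])
run(o,{1:g(50,22),2:g(530,75),3:g(529,577)},{0:g(124,517),1:g(52,77),2:g(431,119),3:g(452,551)},(547,65,9))
```

```text
0 [547.1  65.1   9.   28.   -2.3] rms 0.81
   screw at 479.9980708224738 105.06128876527447 [-1.2 -0.4 -0.9  0.1  0.1  0.2 -0.  -0.1 -0.1  0.5  2.   0.8  0.1 -1.3]
1 [547.1  65.1   9.   27.4  -2.2] rms 0.82
   screw at 598.5242639454602 123.8400933591858 [-1.3 -0.5 -0.9  0.1  0.   0.3  0.2 -0.2 -0.1  0.5  2.   0.8  0.  -1.2]
2 [547.1  64.5   8.8  32.7  -1.8] rms 0.46
   screw at 614.0387240639944 24.332682049526753 [-0.8 -0.7 -0.2  0.5  0.2  0.7  0.3 -0.1  0.3  0.3 -0.   0.   0.2 -0.8]
3 [547.2  65.    9.1  29.4  -2.3] rms 0.78
   screw at 495.79462390835437 6.185357539293996 [-1.2 -0.4 -0.9 -0.   0.2  0.1  0.5 -0.2 -0.1  0.5  2.   0.6 -0.6 -0.7]
```

Screw 2, at the stand's +x,-y corner, is clearly the proud one: height about 32.7, at about (614, 24), and both views agree. Next I look at the key from close by.

In the tool's units: 28 mm / 600 = 0.0467, -24 mm / 600 = -0.04.

```bash
echo '[[85, -0.04, 0.0467, -0.0233, 0], [85, -0.04, 0.0467, -0.0233, 0], [85, -0.04, 0.0467, -0.0233, 0], [85, -0.04, 0.0467, -0.0233, 0], [85, -0.04, 0.0467, -0.0233, 0], [85, 0, 0, 0, 0], [85, 0, 0, 0, 0]]' > next.json && python3 -m pendant next.json
python3 - <<'E'
from h import *
o=manip.get_obs();im=manip.grab_frame("wrist");cv2.imwrite("pics/w4.png",im)
print(repr(o['position']),repr(o['tcp_rot']))
p=proj("wrist",(497,-275,50),o);print(p)
u,v=[int(max(0,a)) for a in p-[100,75]]
cv2.imwrite("pics/w4c.png",cv2.resize(im[v:v+150,u:u+200],None,fx=4,fy=4,interpolation=cv2.INTER_CUBIC));print(u,v)
oa={'position':np.array([559.843,26.601,109.583]),'tcp_rot':np.array([-179.78,-.0966,105.514])}
ob={'position':np.array([521.804,-99.4906,129.095]),'tcp_rot':np.array([179.912,-.154,14.782])}
for oo,z,g,c in((oa,29.5,lambda x,y:(200+(x-1)/3,40+(y-1)/3),[(497,545),(540,515),(579,565),(538,594)]),(ob,31,lambda x,y:(55+(x-1)/3,15+(y-1)/3),[(387,117),(425,73),(472,122),(437,165)])):
    P=np.array([ray("wrist",*g(*q),z,oo) for q in c])[:,:2];e=np.roll(P,-1,0)-P
    print(P.mean(0),np.linalg.norm(e,axis=1).round(1),np.degrees(np.arctan2(e[:,1],e[:,0])).round(0)%90)
E
```

```text
t: 4.55
position: [439.6, -267.3, 198.5]
tcp_rot: [179.9, -0.1, 14.4]
ft_force: [0.6, -0.5, -0.9]
grip_width: 85.3
finger_force: 0.0
array([ 439.60189751, -267.29676461,  198.5333671 ]) array([ 1.79883765e+02, -1.00505903e-01,  1.44263198e+01])
[342.59339527 135.33557709]
242 60
[612.22185917  24.63275324] [15.1 20.1 14.8 20.5] [54. 54. 55. 55.]
[613.86877237  24.45887506] [15.1 15.4 14.6 16.1] [56. 58. 59. 60.]
```

View pics/w4c.png

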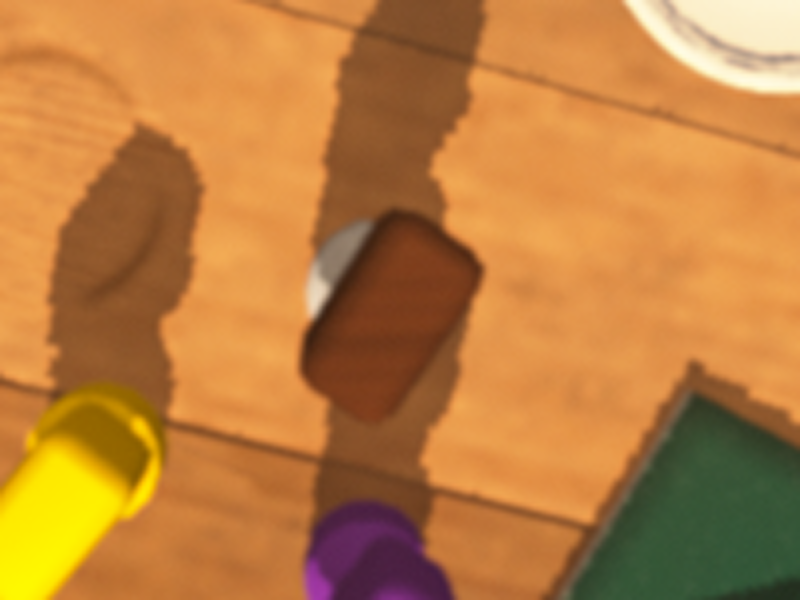

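The key's handle top is centred at crop (393,317), with rounded corners at about (400,207), (485,268), (378,425) and (302,350). The grey socket is just visible at its upper left.

Run:
```python
from h import *
o={'position':np.array([439.602,-267.297,198.533]),'tcp_rot':np.array([179.884,-.1005,14.426])}
g=lambda x,y:(242+(x-1)/4,60+(y-1)/4)
for z in(92,85):
    P=np.array([ray("wrist",*g(*q),z,o) for q in[(400,207),(485,268),(378,425),(302,350)]])[:,:2];e=np.roll(P,-1,0)-P
    print(P.mean(0),ray("wrist",*g(393,317),z,o),np.linalg.norm(e,axis=1).round(1),np.degrees(np.arctan2(e[:,1],e[:,0])).round(0)%180)
a=ray("wrist",*g(443,238),92,o)-ray("wrist",*g(340,388),92,o);print(np.degrees(np.arctan2(a[1],a[0])),np.linalg.norm(a))
print(ray("wrist",*g(400,517),92,o),"purple?", ray("wrist",*g(362,545),24,o))
# sleeve left edge check: centre at z=24 predicted
print((proj("wrist",(501,-272,24),o)-[242,60])*4)
```

```text
[ 497.18313621 -268.69540511] [ 496.78561497 -269.37153928   92.        ] [22.7 41.5 24.2 37.1] [ 70. 161.  60. 160.]
[ 496.52344653 -269.35107972] [ 496.11474799 -270.04622509   85.        ] [23.4 42.7 24.9 38.1] [ 70. 161.  60. 160.]
-19.657739342654427 39.33918973642696
[ 452.73036932 -283.47689568   92.        ] purple? [ 422.85265747 -285.1961922    24.        ]
[388.8674175 274.4644084]
```

Key: about (497, -269), long axis at about -20°. I'll grasp with tool yaw 160°, which leaves the most clockwise range at the screw.

In the tool's units: 27.6 mm / 600 = 0.046, 8 mm / 600 = 0.0133, -7 degrees / 180 = -0.0389.

```bash
echo '[[85, 0.046, 0.0133, 0, 0], [85, 0.046, 0.0133, 0, 0], [85, 0, 0, 0, -0.0389], [85, 0, 0, 0, -0.0389], [85, 0, 0, 0, -0.0389], [85, 0, 0, 0, -0.0389], [85, 0, 0, 0, -0.0389], [85, 0, 0, 0, -0.0389], [85, 0, 0, 0, -0.0389], [85, 0, 0, 0, -0.0389]]' > next.json && python3 -m pendant next.json; echo '[[85, 0, 0, 0, -0.0389], [85, 0, 0, 0, -0.0389], [85, 0, 0, 0, -0.0389], [85, 0, 0, 0, -0.0389], [85, 0, 0, 0, -0.0389], [85, 0, 0, 0, -0.0389], [85, 0, 0, 0, -0.0389], [85, 0, 0, 0, -0.0389], [85, 0, 0, 0, -0.0389], [85, 0, 0, 0, -0.0389]]' > next.json && python3 -m pendant next.json; echo '[[85, 0, 0, 0, -0.0389], [85, 0, 0, 0, -0.0389], [85, 0, 0, 0, -0.0333], [85, 0, 0, 0, 0], [85, 0, 0, 0, 0]]' > next.json && python3 -m pendant next.json
python3 - <<'E'
from h import *
o=manip.get_obs();print(o['position'],o['tcp_rot'],o['qpos'])
Rt=R.from_euler('xyz',o['tcp_rot'],degrees=True).as_matrix();print(Rt.T@(np.array([497,-269,50])-o['position']))
E
```

```text
t: 5.43
position: [497.9, -265.1, 196.6]
tcp_rot: [-179.9, -0.1, 71.1]
ft_force: [0.4, 1.0, 0.5]
grip_width: 84.8
finger_force: 0.0
t: 6.27
position: [497.9, -265.2, 196.6]
tcp_rot: [180.0, -0.1, 141.1]
ft_force: [-0.7, 0.3, 0.5]
grip_width: 84.8
finger_force: 0.0
t: 6.68
position: [497.8, -265.8, 196.8]
tcp_rot: [180.0, -0.1, 160.5]
ft_force: [-1.3, 0.4, 0.1]
grip_width: 85.3
finger_force: 0.0
[ 497.75469497 -265.79838593  196.7797213 ] [ 1.79962566e+02 -6.00612026e-02  1.60451416e+02] [-3.58940789e+01  2.53677015e+01  8.40428264e+01  2.01553635e-02
  7.06576418e+01 -1.06352162e+02]
[ -0.51395047  -3.36548859 146.77709571]
```

In the tool's units: 30 mm / 600 = 0.05, 15 mm / 600 = 0.025.

```bash
echo '[[85, 0, -0.0017, 0.05, 0], [85, 0, -0.0017, 0.05, 0], [85, 0, -0.0023, 0.05, 0], [85, 0, 0, 0.05, 0], [85, 0, 0, 0.025, 0], [85, 0, 0, 0.0183, 0], [85, 0, 0, 0, 0]]' > next.json && python3 -m pendant next.json; echo '[[20, 0, 0, 0, 0], [20, 0, 0, 0, 0], [20, 0, 0, 0, 0], [20, 0, 0, 0, 0], [20, 0, 0, 0, 0], [20, 0, 0, 0, 0], [20, 0, 0, 0, 0], [20, 0, 0, 0, 0]]' > next.json && python3 -m pendant next.json
python3 - <<'E'
from h import *
cv2.imwrite("pics/w5.png",manip.grab_frame("wrist"))
E
```

```text
t: 7.27
position: [495.3, -269.2, 49.0]
tcp_rot: [179.9, -0.2, 160.4]
ft_force: [-1.1, 0.9, -0.5]
grip_width: 84.9
finger_force: 0.0
t: 7.93
position: [496.7, -270.9, 52.4]
tcp_rot: [-180.0, 0.1, 160.4]
ft_force: [-0.5, 0.9, 6.4]
grip_width: 25.6
finger_force: 59.0
```

Gripped: width 25.6 mm, 59 N. Lifting, then carrying it to the screw.

In the tool's units: 35 mm / 600 = 0.0583, -30 mm / 600 = -0.05.

```bash
echo '[[20, 0, 0, -0.0167, 0], [20, 0, 0, -0.0333, 0], [20, 0, 0, -0.05, 0], [20, 0, 0, -0.05, 0], [20, 0, 0, -0.0333, 0], [20, -0.0017, 0.0333, 0, 0], [20, -0.0017, 0.05, 0, 0], [20, -0.0017, 0.0583, 0, 0], [20, -0.0017, 0.0583, 0, 0], [20, -0.0017, 0.0583, 0, 0]]' > next.json && python3 -m pendant next.json; echo '[[20, -0.0017, 0.0583, 0, 0], [20, -0.0017, 0.0583, 0, -0.0333], [20, -0.0017, 0.0583, 0, -0.0389], [20, 0, 0.05, 0, -0.0389], [20, 0, 0.04, 0, -0.0389], [20, 0, 0, 0, -0.0389], [20, 0, 0, 0, -0.0389], [20, 0, 0, 0, -0.0389], [20, 0, 0, 0, -0.0389], [20, 0, 0, 0, -0.0389]]' > next.json && python3 -m pendant next.json; echo '[[20, 0, 0, 0, -0.0389], [20, 0, 0, 0, -0.0389], [20, 0, 0, 0, 0], [20, 0, 0, 0, 0], [20, 0, 0, 0, 0]]' > next.json && python3 -m pendant next.json
python3 - <<'E'
from h import *
o=manip.get_obs();print(o['position'],o['tcp_rot'],o['qpos'].round(1),o['ft_force'])
Rt=R.from_euler('xyz',o['tcp_rot'],degrees=True).as_matrix();print(Rt.T@(np.array([614,24.4,0])-o['position']), -122.5-o['tcp_rot'][2])
E
```

```text
t: 8.82
position: [552.7, -124.8, 161.5]
tcp_rot: [180.0, -0.0, 160.4]
ft_force: [0.9, -0.5, -4.1]
grip_width: 25.5
finger_force: 59.3
t: 9.65
position: [590.0, 26.8, 161.3]
tcp_rot: [180.0, -0.0, -137.2]
ft_force: [0.7, -0.1, -2.3]
grip_width: 25.3
finger_force: 59.6
t: 10.07
position: [590.3, 26.6, 161.3]
tcp_rot: [180.0, -0.0, -123.8]
ft_force: [-1.2, -0.8, -2.5]
grip_width: 25.3
finger_force: 59.6
[590.28751485  26.64175053 161.33413033] [ 1.79981665e+02 -5.58904769e-03 -1.23750860e+02] [  -4.8   29.9   82.4    0.    67.8 -151.1] [-1.22163785 -0.77303648 -2.49119435]
[-11.32605581 -21.01311829 161.32631009] 1.2508602076589597
```

In the tool's units: 20 mm / 600 = 0.0333, 15 mm / 600 = 0.025, -1.2 degrees / 180 = -0.0067.

```bash
echo '[[20, -0.01, -0.0167, 0, -0.0067], [20, -0.0088, -0.0183, 0, 0], [20, 0, 0, 0.0333, 0], [20, 0, 0, 0.0333, 0], [20, 0, 0, 0.025, 0], [20, 0, 0, 0.0083, 0], [20, 0, 0, 0, 0], [20, 0, 0, 0, 0], [20, 0, 0, 0, 0]]' > next.json && python3 -m pendant next.json
python3 - <<'E'
from h import *
o=manip.get_obs();im=manip.grab_frame("wrist");cv2.imwrite("pics/w6.png",im);print(repr(o['position']),repr(o['tcp_rot']))
k=o['position'][:2]
for p in[(*k,o['position'][2]-50),(614,24.4,32.7),(614,24.4,18)]:print(proj("wrist",p,o))
cv2.imwrite("pics/w6c.png",cv2.resize(im[140:340,190:450],None,fx=3,fy=3,interpolation=cv2.INTER_CUBIC))
E
```

```text
t: 10.82
position: [615.1, 24.7, 102.6]
tcp_rot: [-179.9, 0.1, -122.4]
ft_force: [-0.2, 0.6, -2.8]
grip_width: 25.2
finger_force: 59.7
array([615.08312625,  24.71488875, 102.64534506]) array([-1.79882040e+02,  6.69211844e-02, -1.22378031e+02])
[320.37976513 220.4104791 ]
[321.37022147 209.76355931]
[321.3705934  203.63861753]
```

View pics/w6c.png

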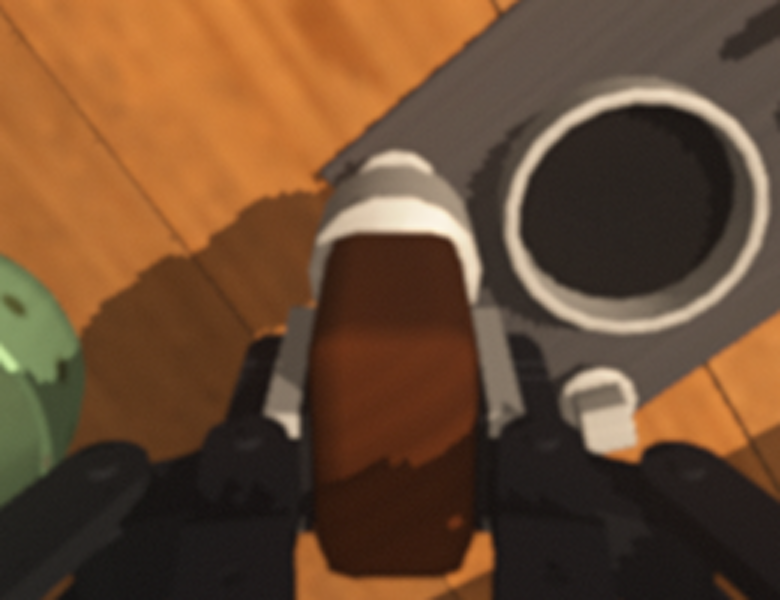

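The key is held squarely over the screw; the flange rim peeps out behind the sleeve at crop (397,155). I'll check the key's offset in the fingers by projecting its handle and sleeve.

Run:
```python
from h import *
o={'position':np.array([615.083,24.715,102.645]),'tcp_rot':np.array([-179.882,.067,-122.378])}
Rt=R.from_euler('xyz',o['tcp_rot'],degrees=True).as_matrix()
def c(p): return ((proj("wrist",p,o)-[190,140])*3).round(0)
for nm,l in [("handle top +x",(23,0,92)),("handle top -x",(-23,0,92)),("handle bot +x",(23,0,46)),("sleeve top +x",(19.5,0,24)),("sleeve top +y",(0,19.5,24)),("sleeve top -y",(0,-19.5,24)),("sleeve bot +x",(19.5,0,0))]:
    print(nm,c(o['position']+Rt@np.array([l[0],l[1],50-l[2]])))
for s in((614,24.4,18.7-2.5),(614,24.4,16.2)):
    print("flange far",c(np.array(s)+Rt@np.array([12.5,0,0])),c(np.array(s)+Rt@np.array([12.5,-8,0])))
print("flange b top at",c((547.1+60*np.cos(.1536)-50*np.sin(.1536),64.6+60*np.sin(.1536)+50*np.cos(.1536),27.5)))
print(c((547.1+77*np.cos(.1536)+67*np.sin(.1536),64.6+77*np.sin(.1536)-67*np.cos(.1536),5)))
```

```text
handle top +x [389. 354.]
handle top -x [390. 613.]
handle bot +x [390. 227.]
sleeve top +x [390. 203.]
sleeve top +y [478. 284.]
sleeve top -y [304. 284.]
sleeve bot +x [391. 168.]
flange far [394. 148.] [366. 148.]
flange far [394. 148.] [366. 148.]
flange b top at [607. 430.]
[315. 171.]
```

Aligned to within about 1 mm. Descending to just above contact.

In the tool's units: 12 mm / 600 = 0.02, 7 mm / 600 = 0.0117.

```bash
echo '[[20, 0, 0, 0.02, 0], [20, 0, 0, 0.0117, 0], [20, 0, 0, 0.0067, 0], [20, 0, 0, 0.0033, 0], [20, 0, 0, 0.0033, 0], [20, 0, 0, 0, 0]]' > next.json && python3 -m pendant next.json; echo '[[20, 0, 0, 0.0017, 0], [20, 0, 0, 0, 0]]' > next.json && python3 -m pendant next.json;echo '[[20, 0, 0, 0.0017, 0], [20, 0, 0, 0, 0]]' > next.json && python3 -m pendant next.json
```

```text
t: 11.37
position: [614.2, 24.7, 74.2]
tcp_rot: [180.0, -0.0, -122.3]
ft_force: [0.1, -0.2, -2.7]
grip_width: 25.3
finger_force: 59.9
t: 11.53
position: [614.4, 24.7, 73.5]
tcp_rot: [-180.0, 0.0, -122.3]
ft_force: [-0.4, 0.2, -3.4]
grip_width: 25.1
finger_force: 59.9
t: 11.7
position: [614.5, 24.7, 72.5]
tcp_rot: [-180.0, 0.0, -122.3]
ft_force: [-0.2, 0.7, -2.2]
grip_width: 25.1
finger_force: 60.1
```

In the tool's units: 1 mm / 600 = 0.0017.

```bash
echo '[[20, 0, 0, 0.0017, 0], [20, 0, 0, 0, 0]]' > next.json && python3 -m pendant next.json; echo '[[20, 0, 0, 0.0017, 0], [20, 0, 0, 0, 0]]' > next.json && python3 -m pendant next.json;echo '[[20, 0, 0, 0.0012, 0], [20, 0, 0, 0, 0]]' > next.json && python3 -m pendant next.json
```

```text
t: 11.87
position: [614.6, 24.7, 72.1]
tcp_rot: [-179.9, 0.0, -122.3]
ft_force: [-1.3, 0.8, 2.5]
grip_width: 25.3
finger_force: 60.8
t: 12.03
position: [614.7, 24.8, 71.7]
tcp_rot: [-179.9, 0.0, -122.3]
ft_force: [-2.2, 0.7, 7.1]
grip_width: 25.3
finger_force: 61.5
t: 12.2
position: [614.7, 24.8, 71.5]
tcp_rot: [-179.9, 0.1, -122.3]
ft_force: [-4.0, 0.1, 11.1]
grip_width: 25.3
finger_force: 61.8
```

Contact came at TCP z of about 72.3, which puts the head top at about 32.9, so the key is seated. Bringing the push up to about 19 N.

In the tool's units: 0.7 mm / 600 = 0.0012, 0.3 mm / 600 = 0.0005.

```bash
echo '[[20, 0.0003, 0.0005, 0.0012, 0], [20, 0, 0, 0, 0]]' > next.json && python3 -m pendant next.json; echo '[[20, 0.0003, 0.0005, 0.001, 0], [20, 0, 0, 0, 0], [20, 0, 0, 0, 0]]' > next.json && python3 -m pendant next.json
```

```text
t: 12.37
position: [614.7, 24.8, 71.3]
tcp_rot: [-179.9, 0.1, -122.3]
ft_force: [-4.5, -0.7, 13.8]
grip_width: 25.7
finger_force: 62.1
t: 12.62
position: [614.7, 24.8, 71.2]
tcp_rot: [-179.8, 0.1, -122.3]
ft_force: [-5.0, 0.3, 16.5]
grip_width: 25.6
finger_force: 62.3
```

In the tool's units: 0.1 mm / 600 = 0.0002, 0.05 mm / 600 = 0.0001, 4 degrees / 180 = 0.0222.

```bash
echo '[[20, 0, 0, 0.0002, 0.0222], [20, 0, 0, 0, 0.0222], [20, 0, 0, 0, 0.0222], [20, 0, 0, 0.0001, 0.0222]]' > next.json && python3 -m pendant next.json; echo '[[20, 0, 0, 0.0001, 0.0222], [20, 0, 0, 0.0001, 0.0222], [20, 0, 0, 0.0001, 0.0222]]' > next.json && python3 -m pendant next.json; python3 -c "
from h import *
o=manip.get_obs();print(o['ft_torque'],o['ft_force'],o['qpos'][5])"
```

```text
t: 12.95
position: [615.2, 24.5, 71.2]
tcp_rot: [-179.8, 0.2, -138.5]
ft_force: [-2.6, -1.1, 14.7]
grip_width: 25.5
finger_force: 62.3
t: 13.2
position: [615.4, 24.3, 71.1]
tcp_rot: [-179.8, 0.3, -150.5]
ft_force: [-0.8, -1.7, 15.7]
grip_width: 25.2
finger_force: 62.2
[-0.24330954  0.49325829  0.13488889] [-0.81294384 -1.68079855 15.74123636] -124.31766350443394
```

The rows are not in the units I measure in: shifts go in shares of 600 mm and turns go in shares of pi rad. I convert before sending: 0.25 mm / 600 = 0.0004, 0.07 mm / 600 = 0.0001, 5 degrees / 180 = 0.0278.

```bash
echo '[[20, 0, 0, 0.0004, 0.0278], [20, 0, 0, 0.0001, 0.0278], [20, 0, 0, 0.0001, 0.0278], [20, 0, 0, 0.0001, 0.0278], [20, 0, 0, 0.0001, 0.0278]]' > next.json && python3 -m pendant next.json; python3 -c "
from h import *
o=manip.get_obs();print(o['ft_torque'],o['ft_force'],o['qpos'][5])"
```

```text
t: 13.62
position: [615.4, 23.9, 70.7]
tcp_rot: [-179.9, 0.3, -175.6]
ft_force: [-1.9, -1.5, 17.0]
grip_width: 25.2
finger_force: 62.3
[-0.38826229  0.51362087  0.13957307] [-1.87926571 -1.54069313 16.97085583] -99.26664112318392
```

In the tool's units: 0.09 mm / 600 = 0.0002, 0.08 mm / 600 = 0.0001, 6 degrees / 180 = 0.0333.

```bash
echo '[[20, 0, 0, 0.0002, 0.0333], [20, 0, 0, 0.0002, 0.0333], [20, 0, 0, 0.0001, 0.0333], [20, 0, 0, 0.0001, 0.0333], [20, 0, 0, 0.0001, 0.0333], [20, 0, 0, 0.0001, 0.0333]]' > next.json && python3 -m pendant next.json; echo '[[20, 0, 0, 0.0002, 0.0333], [20, 0, 0, 0.0002, 0.0333], [20, 0, 0, 0.0001, 0.0333], [20, 0, 0, 0.0001, 0.0333], [20, 0, 0, 0.0001, 0.0333], [20, 0, 0, 0.0001, 0.0333]]' > next.json && python3 -m pendant next.json
```

```text
t: 14.12
position: [615.2, 23.3, 70.2]
tcp_rot: [180.0, 0.3, 148.4]
ft_force: [-4.0, -4.9, 17.6]
grip_width: 25.5
finger_force: 62.4
t: 14.62
position: [614.5, 22.9, 69.6]
tcp_rot: [179.9, 0.2, 112.4]
ft_force: [-5.5, -5.8, 17.9]
grip_width: 25.8
finger_force: 62.6
```

```bash
python3 -c "
from h import *
o=manip.get_obs();print(o['ft_torque'],o['ft_force'],o['qpos'].round(1))"
```

```text
[-1.24679671  1.2485232   0.15982786] [-5.50496821 -5.82166067 17.91885411] [ -4.9  37.9  83.9  -0.2  58.  -27.2]
```

In the tool's units: -0.4 mm / 600 = -0.0007, -0.2 mm / 600 = -0.0003, 6 degrees / 180 = 0.0333.

```bash
echo '[[20, -0.0003, -0.0007, 0.0001, 0.0333], [20, -0.0003, -0.0007, 0.0001, 0.0333], [20, 0, 0, 0.0001, 0.0333], [20, 0, 0, 0.0001, 0.0333], [20, 0, 0, 0.0001, 0.0333], [20, 0, 0, 0.0001, 0.0333]]' > next.json && python3 -m pendant next.json; python3 -c "
from h import *
o=manip.get_obs();print(o['ft_torque'],o['ft_force'],o['qpos'].round(1))"
```

```text
t: 15.12
position: [613.7, 22.8, 69.1]
tcp_rot: [179.8, 0.1, 76.4]
ft_force: [-5.8, -3.3, 17.9]
grip_width: 25.4
finger_force: 62.6
[-0.80684492  1.2565499   0.1557897 ] [-5.8493535  -3.31543749 17.9390662 ] [-5.  37.9 84.  -0.1 57.9  8.7]
```

In the tool's units: -0.3 mm / 600 = -0.0005, -0.2 mm / 600 = -0.0003, 6 degrees / 180 = 0.0333.

```bash
echo '[[20, -0.0003, -0.0005, 0.0001, 0.0333], [20, -0.0002, -0.0005, 0.0001, 0.0333], [20, 0, 0, 0.0001, 0.0333], [20, 0, 0, 0.0001, 0.0333], [20, 0, 0, 0.0001, 0.0333], [20, 0, 0, 0.0001, 0.0333], [20, 0, 0, 0.0001, 0.0333], [20, 0, 0, 0.0001, 0.0333]]' > next.json && python3 -m pendant next.json; python3 -c "
from h import *
o=manip.get_obs();print(o['ft_torque'],o['ft_force'],o['qpos'].round(1))"
```

```text
t: 15.78
position: [613.0, 23.4, 68.4]
tcp_rot: [179.9, -0.1, 28.4]
ft_force: [-6.2, -0.1, 18.3]
grip_width: 25.2
finger_force: 62.6
[-0.23817474  1.28167185  0.13688331] [-6.21666558 -0.13824857 18.29942342] [-4.9 37.8 84.2 -0.1 57.8 56.7]
```

In the tool's units: -0.3 mm / 600 = -0.0005, 0.07 mm / 600 = 0.0001, 6 degrees / 180 = 0.0333.

```bash
echo '[[20, -0.0005, -0.0003, 0.0001, 0.0333], [20, -0.0003, -0.0002, 0.0001, 0.0333], [20, 0, 0, 0.0001, 0.0333], [20, 0, 0, 0.0001, 0.0333], [20, 0, 0, 0.0001, 0.0333], [20, 0, 0, 0.0001, 0.0333], [20, 0, 0, 0.0001, 0.0333], [20, 0, 0, 0.0001, 0.0333]]' > next.json && python3 -m pendant next.json;echo '[[20, 0, 0, 0.0001, 0.0333], [20, 0, 0, 0.0001, 0.0333], [20, 0, 0, 0.0001, 0.0333], [20, 0, 0, 0.0001, 0.0333], [20, 0, 0, 0.0001, 0.0333], [20, 0, 0, 0.0001, 0.0333], [20, 0, 0, 0.0001, 0.0333], [20, 0, 0, 0.0001, 0.0333]]' > next.json && python3 -m pendant next.json; python3 -c "
from h import *
o=manip.get_obs();print(o['ft_torque'],o['ft_force'],o['qpos'].round(1))"
```

```text
t: 16.45
position: [612.8, 24.3, 67.8]
tcp_rot: [-179.9, -0.2, -19.6]
ft_force: [-4.0, 1.5, 17.7]
grip_width: 25.3
finger_force: 62.5
t: 17.12
position: [613.5, 24.9, 67.2]
tcp_rot: [-179.7, -0.1, -67.6]
ft_force: [-1.1, 3.7, 15.2]
grip_width: 25.5
finger_force: 62.3
[0.79221708 0.40122757 0.16272366] [-1.07031735  3.69128982 15.19242709] [-4.900e+00  3.790e+01  8.430e+01  1.000e-01  5.750e+01  1.527e+02]
```

In the tool's units: 0.15 mm / 600 = 0.0003, 0.12 mm / 600 = 0.0002, 6 degrees / 180 = 0.0333.

```bash
echo '[[20, 0, 0, 0.0003, 0.0333], [20, 0, 0, 0.0002, 0.0333], [20, 0, 0, 0.0002, 0.0333], [20, 0, 0, 0, 0]]' > next.json && python3 -m pendant next.json; python3 -c "
from h import *
o=manip.get_obs();print(o['ft_torque'],o['ft_force'],o['qpos'].round(1),o['tcp_rot'],o['position'])"
```

```text
t: 17.45
position: [613.9, 24.9, 67.0]
tcp_rot: [-179.6, 0.0, -85.6]
ft_force: [-0.9, 4.2, 15.8]
grip_width: 25.2
finger_force: 62.2
[0.81717045 0.32468996 0.02664698] [-0.89925935  4.16551674 15.76618461] [-4.900e+00  3.790e+01  8.430e+01  1.000e-01  5.740e+01  1.707e+02] [-1.79623058e+02  3.11245885e-02 -8.56478259e+01] [613.85320187  24.92557879  66.9804861 ]
```

About 4.2–4.3 mm is cut. Now I ease off, release, and turn back 180° to regrip.

In the tool's units: -0.8 mm / 600 = -0.0013.

```bash
echo '[[20, 0, 0, -0.0013, 0], [20, 0, 0, -0.0013, 0], [20, 0, 0, 0, 0]]' > next.json && python3 -m pendant next.json; echo '[[85, 0, 0, 0, 0], [85, 0, 0, 0, 0], [85, 0, 0, 0, 0], [85, 0, 0, 0, 0], [85, 0, 0, 0, 0], [85, 0, 0, 0, 0], [85, 0, 0, 0, 0], [85, 0, 0, 0, 0], [85, 0, 0, 0, 0]]' > next.json && python3 -m pendant next.json
```

```text
t: 17.7
position: [613.8, 24.9, 67.5]
tcp_rot: [-179.7, 0.0, -85.3]
ft_force: [0.4, 3.2, 8.0]
grip_width: 25.5
finger_force: 61.1
t: 18.45
position: [611.7, 24.0, 65.3]
tcp_rot: [180.0, 0.0, -85.3]
ft_force: [-0.3, -0.3, -0.2]
grip_width: 85.6
finger_force: 0.0
```

In the tool's units: -2.3 mm / 600 = -0.0038, 0.2 mm / 600 = 0.0003, -7 degrees / 180 = -0.0389.

```bash
echo '[[85, 0.0003, -0.0038, 0, -0.0389], [85, 0, 0, 0, -0.0389], [85, 0, 0, 0, -0.0389], [85, 0, 0, 0, -0.0389], [85, 0, 0, 0, -0.0389], [85, 0, 0, 0, -0.0389], [85, 0, 0, 0, -0.0389], [85, 0, 0, 0, -0.0389], [85, 0, 0, 0, -0.0389], [85, 0, 0, 0, -0.0389]]' > next.json && python3 -m pendant next.json; echo '[[85, 0, 0, 0, -0.0389], [85, 0, 0, 0, -0.0389], [85, 0, 0, 0, -0.0389], [85, 0, 0, 0, -0.0389], [85, 0, 0, 0, -0.0389], [85, 0, 0, 0, -0.0389], [85, 0, 0, 0, -0.0389], [85, 0, 0, 0, -0.0389], [85, 0, 0, 0, -0.0389], [85, 0, 0, 0, -0.0389]]' > next.json && python3 -m pendant next.json; echo '[[85, 0, 0, 0, -0.0389], [85, 0, 0, 0, -0.0389], [85, 0, 0, 0, -0.0389], [85, 0, 0, 0, -0.0389], [85, 0, 0, 0, -0.0389], [85, 0, 0, 0, -0.0278], [85, 0, 0, 0, 0], [85, 0, 0, 0, 0]]' > next.json && python3 -m pendant next.json
python3 - <<'E'
from h import *
o=manip.get_obs();im=manip.grab_frame("wrist");cv2.imwrite("pics/w7.png",im[60:400,60:580]);print(o['position'],o['tcp_rot'])
E
```

```text
t: 19.28
position: [614.0, 24.0, 65.3]
tcp_rot: [-180.0, 0.0, -15.0]
ft_force: [-0.3, -0.2, 0.0]
grip_width: 84.5
finger_force: 0.0
t: 20.12
position: [614.0, 24.0, 65.3]
tcp_rot: [180.0, -0.0, 55.0]
ft_force: [-0.8, -0.4, -0.7]
grip_width: 84.8
finger_force: 0.0
t: 20.78
position: [614.0, 24.0, 65.3]
tcp_rot: [180.0, -0.0, 94.5]
ft_force: [-0.3, -0.2, -0.1]
grip_width: 85.1
finger_force: 0.0
[613.99576898  24.01281883  65.33844826] [ 1.79995360e+02 -3.45040180e-03  9.45013892e+01]
```

View pics/w7.png

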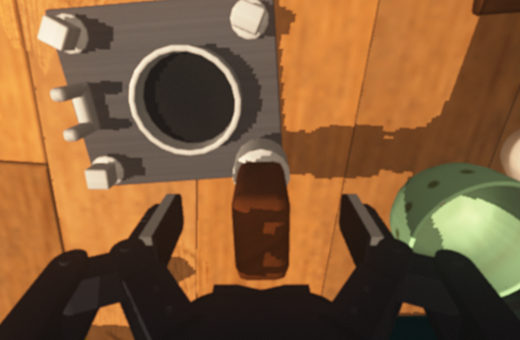

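The key is upright on the screw, midway between the open fingers and square to them. Regripping.

In the tool's units: 0.5 mm / 600 = 0.0008.

```bash
echo '[[20, 0, 0, 0, 0], [20, 0, 0, 0, 0], [20, 0, 0, 0, 0], [20, 0, 0, 0, 0], [20, 0, 0, 0, 0], [20, 0, 0, 0, 0], [20, 0, 0, 0, 0], [20, 0, 0, 0, 0], [20, 0, 0, 0, 0]]' > next.json && python3 -m pendant next.json; echo '[[20, 0, 0, 0.0008, 0], [20, 0, 0, 0, 0]]' > next.json && python3 -m pendant next.json
```

```text
t: 21.58
position: [614.0, 24.0, 65.4]
tcp_rot: [180.0, -0.0, 94.7]
ft_force: [-0.6, 0.9, 0.9]
grip_width: 25.1
finger_force: 60.8
t: 21.75
position: [614.1, 24.0, 65.2]
tcp_rot: [180.0, -0.0, 94.7]
ft_force: [-1.3, -0.1, 4.0]
grip_width: 25.5
finger_force: 61.3
```

In the tool's units: 0.7 mm / 600 = 0.0012.

```bash
echo '[[20, 0, 0, 0.0012, 0], [20, 0, 0, 0.0012, 0], [20, 0, 0, 0, 0]]' > next.json && python3 -m pendant next.json; echo '[[20, 0, 0, 0.0012, 0], [20, 0, 0, 0.0005, 0], [20, 0, 0, 0, 0], [20, 0, 0, 0, 0]]' > next.json && python3 -m pendant next.json
```

```text
t: 22.0
position: [614.2, 24.0, 64.7]
tcp_rot: [179.9, 0.0, 94.7]
ft_force: [-3.4, 0.8, 10.0]
grip_width: 25.5
finger_force: 62.2
t: 22.33
position: [614.2, 24.0, 64.4]
tcp_rot: [179.9, 0.0, 94.7]
ft_force: [-5.0, 0.1, 15.4]
grip_width: 25.5
finger_force: 62.6
```

In the tool's units: -0.3 mm / 600 = -0.0005, 0.2 mm / 600 = 0.0003, 5 degrees / 180 = 0.0278.

```bash
echo '[[20, 0, -0.0005, 0.0003, 0.0222], [20, 0, -0.0005, 0.0002, 0.0222], [20, 0, 0, 0.0001, 0.0278], [20, 0, 0, 0.0001, 0.0278]]' > next.json && python3 -m pendant next.json; echo '[[20, 0, 0, 0.0002, 0.0333], [20, 0, 0, 0.0002, 0.0333], [20, 0, 0, 0.0001, 0.0333], [20, 0, 0, 0.0001, 0.0333]]' > next.json && python3 -m pendant next.json; python3 -c "
from h import *
o=manip.get_obs();print(o['ft_torque'],o['ft_force'],o['qpos'].round(1),o['tcp_rot'],o['position'])"
```

```text
t: 22.67
position: [614.2, 24.0, 64.2]
tcp_rot: [179.8, -0.0, 76.4]
ft_force: [-3.7, 0.6, 15.3]
grip_width: 25.0
finger_force: 62.9
t: 23.0
position: [614.3, 24.0, 63.9]
tcp_rot: [179.9, -0.1, 52.4]
ft_force: [-2.9, 0.6, 14.7]
grip_width: 25.4
finger_force: 62.9
[0.07777303 0.62355138 0.17543022] [-2.92684709  0.64976051 14.73434817] [-4.9 38.3 84.2  0.  57.4 32.7] [ 1.79854469e+02 -9.38904838e-02  5.23857579e+01] [614.28188608  23.96674758  63.86368684]
```

In the tool's units: 0.2 mm / 600 = 0.0003, 0.15 mm / 600 = 0.0003, 6 degrees / 180 = 0.0333.

```bash
echo '[[20, 0, 0, 0.0003, 0.0333], [20, 0, 0, 0.0003, 0.0333], [20, 0, 0, 0.0001, 0.0333], [20, 0, 0, 0.0001, 0.0333], [20, 0, 0, 0, 0]]' > next.json && python3 -m pendant next.json; echo '[[20, 0, 0, -0.0017, 0], [20, 0, 0, -0.0017, 0], [20, 0, 0, 0, 0]]' > next.json && python3 -m pendant next.json;echo '[[20, 0, 0, -0.001, 0], [20, 0, 0, 0, 0]]' > next.json && python3 -m pendant next.json;echo '[[20, 0, 0, -0.001, 0], [20, 0, 0, 0, 0]]' > next.json && python3 -m pendant next.json;echo '[[20, 0, 0, -0.001, 0], [20, 0, 0, 0, 0]]' > next.json && python3 -m pendant next.json;echo '[[20, 0, 0, -0.001, 0], [20, 0, 0, 0, 0]]' > next.json && python3 -m pendant next.json
```

```text
t: 23.42
position: [614.4, 23.9, 63.5]
tcp_rot: [179.9, -0.2, 28.4]
ft_force: [-3.6, -0.3, 16.7]
grip_width: 25.8
finger_force: 62.6
t: 23.67
position: [614.1, 23.9, 64.1]
tcp_rot: [179.9, -0.1, 28.7]
ft_force: [-0.3, -0.0, 6.7]
grip_width: 25.4
finger_force: 61.5
t: 23.83
position: [614.1, 23.9, 64.2]
tcp_rot: [179.9, -0.1, 28.7]
ft_force: [1.5, 0.6, 5.3]
grip_width: 25.1
finger_force: 61.3
t: 24.0
position: [614.0, 23.8, 64.4]
tcp_rot: [180.0, -0.1, 28.7]
ft_force: [1.7, -0.4, 2.7]
grip_width: 25.2
finger_force: 61.1
t: 24.17
position: [613.8, 23.8, 64.6]
tcp_rot: [180.0, -0.0, 28.7]
ft_force: [3.2, 0.6, -0.6]
grip_width: 25.4
finger_force: 60.7
t: 24.33
position: [613.5, 23.9, 65.1]
tcp_rot: [180.0, -0.0, 28.7]
ft_force: [5.1, -1.2, -3.7]
grip_width: 25.0
finger_force: 60.3
```

In the tool's units: -25 mm / 600 = -0.0417, -20.6 mm / 600 = -0.0343.

```bash
echo '[[20, 0, 0, -0.0083, 0], [20, 0, 0, -0.025, 0], [20, 0, 0, -0.0417, 0], [20, -0.0343, 0.0322, 0, 0], [20, -0.0343, 0.0322, 0, 0], [20, -0.0343, 0.0322, 0, 0], [20, -0.0343, 0.0322, 0, 0], [20, -0.0343, 0.0322, 0, 0], [20, 0, 0, 0, 0], [20, 0, 0, 0, 0]]' > next.json && python3 -m pendant next.json; echo '[[20, 0, 0, 0.0333, 0], [20, 0, 0, 0.0333, 0], [20, 0, 0, 0.02, 0], [20, 0, 0, 0.0033, 0], [20, 0, 0, 0, 0], [20, 0, 0, 0, 0]]' > next.json && python3 -m pendant next.json
```

```text
t: 25.17
position: [567.4, -110.9, 109.7]
tcp_rot: [-179.8, 0.1, 28.5]
ft_force: [-0.2, -0.0, -3.3]
grip_width: 25.5
finger_force: 60.6
t: 25.67
position: [569.5, -109.4, 56.9]
tcp_rot: [-180.0, -0.0, 28.7]
ft_force: [0.2, 0.4, -2.5]
grip_width: 25.3
finger_force: 60.4
```

In the tool's units: 2 mm / 600 = 0.0033, 1 mm / 600 = 0.0017.

```bash
echo '[[20, 0, 0, 0.0033, 0], [20, 0, 0, 0.0017, 0], [20, 0, 0, 0, 0]]' > next.json && python3 -m pendant next.json;echo '[[20, 0, 0, 0.0017, 0], [20, 0, 0, 0, 0]]' > next.json && python3 -m pendant next.json; echo '[[20, 0, 0, 0.0017, 0], [20, 0, 0, 0, 0]]' > next.json && python3 -m pendant next.json;  echo '[[20, 0, 0, 0.001, 0], [20, 0, 0, 0, 0]]' > next.json && python3 -m pendant next.json; echo '[[20, 0, 0, 0.0008, 0], [20, 0, 0, 0, 0]]' > next.json && python3 -m pendant next.json
```

```text
t: 25.92
position: [569.5, -110.1, 54.0]
tcp_rot: [180.0, -0.0, 28.7]
ft_force: [1.0, 0.7, -2.9]
grip_width: 25.2
finger_force: 60.4
t: 26.08
position: [569.3, -110.1, 52.7]
tcp_rot: [180.0, -0.0, 28.7]
ft_force: [0.6, 0.5, -2.8]
grip_width: 25.7
finger_force: 60.4
t: 26.25
position: [569.2, -110.1, 51.4]
tcp_rot: [-180.0, -0.0, 28.7]
ft_force: [0.2, 0.5, -3.2]
grip_width: 25.7
finger_force: 60.4
t: 26.42
position: [569.2, -110.1, 50.8]
tcp_rot: [-180.0, 0.0, 28.7]
ft_force: [-0.2, 0.5, -3.2]
grip_width: 25.0
finger_force: 60.4
t: 26.58
position: [569.2, -110.1, 50.3]
tcp_rot: [-180.0, 0.0, 28.7]
ft_force: [1.0, 0.8, -3.3]
grip_width: 24.9
finger_force: 60.4
```

In the tool's units: 0.4 mm / 600 = 0.0007.

```bash
echo '[[20, 0, 0, 0.0007, 0], [20, 0, 0, 0, 0]]' > next.json && python3 -m pendant next.json;echo '[[20, 0, 0, 0.0007, 0], [20, 0, 0, 0, 0]]' > next.json && python3 -m pendant next.json; echo '[[20, 0, 0, 0.0007, 0], [20, 0, 0, 0, 0]]' > next.json && python3 -m pendant next.json;  echo '[[20, 0, 0, 0.0007, 0], [20, 0, 0, 0, 0]]' > next.json && python3 -m pendant next.json
```

```text
t: 26.75
position: [569.3, -110.1, 50.0]
tcp_rot: [-180.0, -0.0, 28.7]
ft_force: [0.2, 0.1, -2.9]
grip_width: 25.6
finger_force: 60.4
t: 26.92
position: [569.3, -110.1, 49.8]
tcp_rot: [180.0, -0.0, 28.7]
ft_force: [-0.3, 0.7, -0.8]
grip_width: 25.3
finger_force: 61.0
t: 27.08
position: [569.4, -110.1, 49.8]
tcp_rot: [180.0, -0.0, 28.7]
ft_force: [-2.0, -0.5, 4.7]
grip_width: 25.3
finger_force: 61.5
t: 27.25
position: [569.4, -110.1, 49.8]
tcp_rot: [180.0, -0.0, 28.7]
ft_force: [-3.3, 0.9, 7.8]
grip_width: 25.6
finger_force: 62.0
```

Against the counter, this grip puts the unloaded head top at about 27.9 mm, so about 0.4 mm (29°) remains. Going back to finish.

In the tool's units: -30 mm / 600 = -0.05, -25 mm / 600 = -0.0417.

```bash
echo '[[20, 0, 0, -0.0083, 0], [20, 0, 0, -0.0417, 0], [20, 0, 0, -0.05, 0], [20, 0.0345, -0.032, 0, 0], [20, 0.0345, -0.032, 0, 0], [20, 0.0345, -0.032, 0, 0], [20, 0.0345, -0.032, 0, 0], [20, 0.0345, -0.032, 0, 0], [20, 0, 0, 0, 0], [20, 0, 0, 0, 0]]' > next.json && python3 -m pendant next.json; echo '[[20, 0, 0, 0, 0], [20, 0, 0, 0, 0]]' > next.json && python3 -m pendant next.json
```

```text
t: 28.08
position: [614.1, 25.3, 108.3]
tcp_rot: [-180.0, 0.0, 28.8]
ft_force: [-0.0, 0.6, -2.5]
grip_width: 25.4
finger_force: 60.7
t: 28.25
position: [613.8, 22.8, 108.6]
tcp_rot: [-180.0, 0.0, 28.6]
ft_force: [-0.6, -0.9, -1.8]
grip_width: 25.3
finger_force: 60.7
```

In the tool's units: 12 mm / 600 = 0.02, 6 mm / 600 = 0.01.

```bash
echo '[[20, 0, 0, 0.02, 0], [20, 0, 0, 0.02, 0], [20, 0, 0, 0.01, 0], [20, 0, 0, 0, 0], [20, 0, 0, 0, 0]]' > next.json && python3 -m pendant next.json
```

```text
t: 28.67
position: [613.9, 23.1, 78.8]
tcp_rot: [-180.0, 0.0, 28.6]
ft_force: [-0.1, -0.1, -3.1]
grip_width: 25.6
finger_force: 60.5
```

In the tool's units: 3 mm / 600 = 0.005, 2 mm / 600 = 0.0033.

```bash
echo '[[20, 0.0007, -0.0012, 0.005, 0], [20, 0, 0, 0.005, 0], [20, 0, 0, 0.005, 0], [20, 0, 0, 0.0033, 0], [20, 0, 0, 0.0017, 0], [20, 0, 0, 0, 0]]' > next.json && python3 -m pendant next.json;echo '[[20, 0, 0, 0.002, 0], [20, 0, 0, 0, 0]]' > next.json && python3 -m pendant next.json
```

```text
t: 29.17
position: [613.9, 24.6, 66.5]
tcp_rot: [-180.0, 0.0, 28.7]
ft_force: [-0.8, 0.5, -2.8]
grip_width: 25.4
finger_force: 60.5
t: 29.33
position: [614.1, 24.6, 65.5]
tcp_rot: [-180.0, -0.0, 28.7]
ft_force: [0.4, -0.6, -2.7]
grip_width: 25.2
finger_force: 60.5
```

In the tool's units: 0.4 mm / 600 = 0.0007.

```bash
echo '[[20, 0, 0, 0.0007, 0], [20, 0, 0, 0, 0]]' > next.json && python3 -m pendant next.json;echo '[[20, 0, 0, 0.0007, 0], [20, 0, 0, 0, 0]]' > next.json && python3 -m pendant next.json;echo '[[20, 0, 0, 0.0007, 0], [20, 0, 0, 0, 0]]' > next.json && python3 -m pendant next.json; echo '[[20, 0, 0, 0.0012, 0], [20, 0, 0, 0.0012, 0], [20, 0, 0, 0, 0]]' > next.json && python3 -m pendant next.json;echo '[[20, 0, 0, 0.0012, 0], [20, 0, 0, 0.0012, 0], [20, 0, 0, 0, 0], [20, 0, 0, 0, 0]]' > next.json && python3 -m pendant next.json
```

```text
t: 29.5
position: [614.1, 24.6, 65.2]
tcp_rot: [180.0, -0.0, 28.7]
ft_force: [-0.5, -0.1, -2.9]
grip_width: 25.7
finger_force: 60.5
t: 29.67
position: [614.2, 24.6, 64.9]
tcp_rot: [180.0, -0.0, 28.7]
ft_force: [0.8, -0.6, -1.9]
grip_width: 25.1
finger_force: 60.6
t: 29.83
position: [614.2, 24.6, 64.7]
tcp_rot: [180.0, -0.0, 28.7]
ft_force: [0.0, 0.3, -1.4]
grip_width: 25.5
finger_force: 60.7
t: 30.08
position: [614.3, 24.6, 64.1]
tcp_rot: [180.0, -0.1, 28.7]
ft_force: [-2.3, -0.3, 6.6]
grip_width: 25.5
finger_force: 61.9
t: 30.42
position: [614.5, 24.6, 63.7]
tcp_rot: [179.9, -0.1, 28.7]
ft_force: [-4.8, -0.0, 12.0]
grip_width: 25.7
finger_force: 62.6
```

In the tool's units: 0.6 mm / 600 = 0.001, 0.4 mm / 600 = 0.0007.

```bash
echo '[[20, 0, -0.0003, 0.001, 0], [20, 0, -0.0003, 0.0007, 0], [20, 0, 0, 0, 0]]' > next.json && python3 -m pendant next.json; echo '[[20, 0, 0, 0.0003, 0.0222], [20, 0, 0, 0.0002, 0.0222], [20, 0, 0, 0.0001, 0.0222]]' > next.json && python3 -m pendant next.json; python3 -c "
from h import *
o=manip.get_obs();print(o['ft_torque'],o['ft_force'],o['tcp_rot'],o['position'])"
```

```text
t: 30.67
position: [614.5, 24.7, 63.5]
tcp_rot: [179.9, -0.1, 28.7]
ft_force: [-6.0, 0.2, 15.8]
grip_width: 25.6
finger_force: 62.9
t: 30.92
position: [615.0, 24.5, 63.4]
tcp_rot: [179.9, -0.2, 16.5]
ft_force: [-4.0, 0.0, 16.5]
grip_width: 25.3
finger_force: 63.2
[-0.28026678  0.97404347  0.12649656] [-3.99583337e+00  9.52460321e-03  1.65149703e+01] [179.88141406  -0.19748877  16.49356612] [615.02256377  24.4790707   63.36546107]
```

In the tool's units: 0.08 mm / 600 = 0.0001, 0.07 mm / 600 = 0.0001, 5 degrees / 180 = 0.0278.

```bash
echo '[[20, 0, 0, 0.0001, 0.0278], [20, 0, 0, 0.0001, 0.0278], [20, 0, 0, 0.0001, 0.0278], [20, 0, 0, 0.0001, 0.0278], [20, 0, 0, 0, 0]]' > next.json && python3 -m pendant next.json; echo '[[20, 0, 0, -0.0017, 0], [20, 0, 0, -0.0017, 0], [20, 0, 0, 0, 0]]' > next.json && python3 -m pendant next.json;echo '[[20, 0, 0, -0.001, 0], [20, 0, 0, 0, 0]]' > next.json && python3 -m pendant next.json;echo '[[20, 0, 0, -0.001, 0], [20, 0, 0, 0, 0]]' > next.json && python3 -m pendant next.json;echo '[[20, 0, 0, -0.001, 0], [20, 0, 0, 0, 0]]' > next.json && python3 -m pendant next.json
```

```text
t: 31.33
position: [615.1, 24.2, 63.1]
tcp_rot: [179.9, -0.2, -3.6]
ft_force: [-4.6, -2.7, 16.9]
grip_width: 25.1
finger_force: 63.1
t: 31.58
position: [614.9, 24.2, 63.7]
tcp_rot: [179.9, -0.2, -3.3]
ft_force: [-1.9, -1.5, 8.9]
grip_width: 25.1
finger_force: 61.8
t: 31.75
position: [614.9, 24.3, 63.8]
tcp_rot: [180.0, -0.2, -3.3]
ft_force: [0.1, -2.0, 6.9]
grip_width: 25.4
finger_force: 61.8
t: 31.92
position: [614.8, 24.3, 63.9]
tcp_rot: [180.0, -0.1, -3.3]
ft_force: [-0.1, -3.8, 4.4]
grip_width: 25.4
finger_force: 61.6
t: 32.08
position: [614.5, 24.6, 64.0]
tcp_rot: [180.0, -0.1, -3.4]
ft_force: [2.5, -3.9, 2.6]
grip_width: 25.5
finger_force: 61.4
```

Another 0.4 mm cut; the head top is at about 27.5. Lifting off and standing the key on the counter.

In the tool's units: 27.4 mm / 600 = 0.0457, -7.3 mm / 600 = -0.0122.

```bash
echo '[[20, 0, 0, -0.005, 0], [20, 0, 0, -0.0167, 0], [20, 0, 0, -0.0333, 0], [20, 0, 0, -0.0333, 0], [20, -0.0122, 0.0457, 0, 0], [20, -0.0122, 0.0457, 0, 0], [20, -0.0122, 0.0457, 0, 0], [20, -0.0122, 0.0457, 0, 0], [20, -0.0122, 0.0457, 0, 0], [20, 0, 0, 0, 0]]' > next.json && python3 -m pendant next.json; echo '[[20, 0, 0, 0, 0], [20, 0, 0, 0.0333, 0], [20, 0, 0, 0.0333, 0], [20, 0, 0, 0.0233, 0], [20, 0, 0, 0, 0], [20, 0, 0, 0, 0]]' > next.json && python3 -m pendant next.json
```

```text
t: 32.92
position: [567.2, -113.1, 116.4]
tcp_rot: [180.0, 0.2, -3.5]
ft_force: [-0.1, 0.0, -2.7]
grip_width: 25.5
finger_force: 60.7
t: 33.42
position: [569.0, -108.2, 62.2]
tcp_rot: [-179.9, 0.1, -3.3]
ft_force: [0.6, -0.2, -2.4]
grip_width: 25.2
finger_force: 60.6
```

In the tool's units: 6 mm / 600 = 0.01, 4 mm / 600 = 0.0067.

```bash
echo '[[20, 0, 0, 0.01, 0], [20, 0, 0, 0.0067, 0], [20, 0, 0, 0.0017, 0], [20, 0, 0, 0, 0], [20, 0, 0, 0, 0]]' > next.json && python3 -m pendant next.json; for i in 1; do :; done; echo '[[20, 0, 0, 0.0008, 0], [20, 0, 0, 0, 0]]' > next.json && python3 -m pendant next.json; echo '[[20, 0, 0, 0.0007, 0], [20, 0, 0, 0, 0]]' > next.json && python3 -m pendant next.json; echo '[[20, 0, 0, 0.0007, 0], [20, 0, 0, 0, 0]]' > next.json && python3 -m pendant next.json
```

```text
t: 33.83
position: [569.6, -109.7, 52.1]
tcp_rot: [-180.0, -0.0, -3.3]
ft_force: [0.4, -0.3, -2.2]
grip_width: 25.3
finger_force: 60.7
t: 34.0
position: [569.6, -109.8, 51.5]
tcp_rot: [180.0, -0.0, -3.3]
ft_force: [0.7, 0.9, -3.1]
grip_width: 25.1
finger_force: 60.7
t: 34.17
position: [569.5, -109.8, 50.9]
tcp_rot: [-180.0, -0.0, -3.4]
ft_force: [0.0, -0.1, -3.4]
grip_width: 25.2
finger_force: 60.7
t: 34.33
position: [569.4, -109.7, 50.5]
tcp_rot: [-180.0, -0.0, -3.3]
ft_force: [-0.3, -0.1, -2.6]
grip_width: 25.3
finger_force: 60.7
```

In the tool's units: 0.5 mm / 600 = 0.0008.

```bash
echo '[[20, 0, 0, 0.0008, 0], [20, 0, 0, 0, 0]]' > next.json && python3 -m pendant next.json; echo '[[20, 0, 0, 0.0007, 0], [20, 0, 0, 0, 0]]' > next.json && python3 -m pendant next.json; echo '[[20, 0, 0, 0.0007, 0], [20, 0, 0, 0, 0]]' > next.json && python3 -m pendant next.json
```

```text
t: 34.5
position: [569.4, -109.7, 49.9]
tcp_rot: [-180.0, 0.0, -3.3]
ft_force: [-0.7, -0.7, -3.1]
grip_width: 25.4
finger_force: 60.7
t: 34.67
position: [569.5, -109.7, 49.8]
tcp_rot: [-180.0, -0.0, -3.3]
ft_force: [-0.7, 0.4, 0.7]
grip_width: 25.1
finger_force: 61.1
t: 34.83
position: [569.5, -109.7, 49.8]
tcp_rot: [180.0, -0.0, -3.3]
ft_force: [-2.2, 0.9, 3.8]
grip_width: 25.1
finger_force: 61.7
```

The grip offset is unchanged, so the head top is at 27.5–27.6 mm. Releasing the key and retreating.

In the tool's units: -0.5 mm / 600 = -0.0008.

```bash
echo '[[20, 0, 0, -0.0008, 0], [20, 0, 0, 0, 0], [85, 0, 0, 0, 0], [85, 0, 0, 0, 0], [85, 0, 0, 0, 0], [85, 0, 0, 0, 0], [85, 0, 0, 0, 0], [85, 0, 0, 0, 0], [85, 0, 0, 0, 0], [85, 0, 0, 0, 0]]' > next.json && python3 -m pendant next.json; echo '[[85, 0, 0, -0.025, 0], [85, 0, 0, -0.05, 0], [85, 0, 0, -0.0667, 0], [85, 0, 0, -0.0667, 0], [85, -0.05, 0, -0.0333, 0], [85, -0.0667, 0, 0, 0], [85, 0, 0, 0, 0], [85, 0, 0, 0, 0], [85, 0, 0, 0, 0]]' > next.json && python3 -m pendant next.json
python3 - <<'E'
from h import *
o=manip.get_obs();im=manip.grab_frame("wrist");cv2.imwrite("pics/w9.png",im)
def brown(im):
    b,g,r=[im[...,i].astype(int) for i in range(3)];return ((r<150)&(r>35)&(r>1.8*g)&(b<g)).astype(np.uint8)
p=proj("wrist",(569.5,-109.7,92),o);m=brown(im);n,l,s,c=cv2.connectedComponentsWithStats(m)
for i in np.argsort(-s[1:,4])[:5]+1:print(s[i],c[i].round(1),ray("wrist",*c[i],85,o).round(1))
print("expected",p,[proj("wrist",(569.5+a,-109.7+b,92),o).round(0) for a,b in((23,0),(-23,0),(0,13),(0,-13))])
E
```

```text
t: 35.67
position: [569.5, -109.7, 49.7]
tcp_rot: [-180.0, -0.0, -3.3]
ft_force: [-0.5, -0.1, 0.6]
grip_width: 85.5
finger_force: 0.0
t: 36.42
position: [500.1, -105.8, 195.1]
tcp_rot: [180.0, -0.1, -3.4]
ft_force: [0.0, -0.0, 0.5]
grip_width: 85.1
finger_force: 0.0
[ 570  262   70  138 3305] [607.9 338.6] [ 306.2 -428.7   85. ]
[ 305   93   31   56 1452] [320.5 120.4] [ 570.3 -108.7   85. ]
[511 283  43  50 772] [535.2 302.7] [ 362.5 -334.4   85. ]
[546  21  36  38 534] [565.4  37.6] [ 622.7 -309.    85. ]
[468 285  32  32 522] [485.4 299.6] [ 369.9 -278.8   85. ]
expected [321.62693164 121.67196699] [array([320.,  93.]), array([323., 149.]), array([306., 123.]), array([337., 121.])]
```

The brown handle shows at (320,120), 31 x 56 px, exactly where an upright key should appear. Robot is clear, so I'm handing in.

```bash
python3 -c "
from workcell import manip
print(manip.hand_in())"
```

```text
the job is handed in; nothing more can be done
None
```

The job is handed in at about 36 s: the fourth screw is level with the others (head top measured at 27.5–27.6 mm), it was turned under about 17–21 N throughout, and the key stands upright on the bare counter clear of the stand.

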